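Zero the gauge, align the quarter-turn fastener and hold the filter panel shut

ROBOT

A 7-joint arm with a two-finger parallel gripper is mounted at the origin on the work surface. World frame = base frame: x ahead of the robot, y to its left, z up, the work surface at z = 0. Lengths are in mm, angles in rad, forces in N, time in s.
With the tool pointing down it reaches from about 400 to 875 mm from the base axis. Payload 4.4 kg.
Tool frame: the origin (TCP) lies midway between the tips of the shut fingers; the grasp point (between the pads) lies 19 mm behind it; z points along the fingers, y is the line along which they close (so a half turn about z gives the same grasp; the last joint's range is limited). The gripper opens to 85 mm and grips with 20 to 120 N. Pads are 22 mm wide; open, the fingers measure 114 mm over their backs; the gripper's body (76 mm by 85 mm) begins 54 mm behind the grasp point. The pads swing forward as they close: fully open they stand 13 mm farther back than shut.
Start: joints at [-1.253, 0.628, 0.038, 1.517, -0.027, 0.996, -0.02], TCP at [243.368, 602.735, 231.313] pointing down, gripper open.
Joint ranges: [-3.06, 3.06], [-0.37, 2.12], [-1.25, 1.32], [0.18, 2.47], [-1.1, 4.24], [0.23, 1.98], [-2.94, 2.94]. Speed limits (rad/s): [2.57, 2.57, 3.14, 3.14, 3.14, 3.14, 3.14].

INTERFACE

Orientations are given as [roll, pitch, yaw] about the fixed x, y, z axes, in that order (R = Rz(yaw) Ry(pitch) Rx(roll)).
In Python, from cell import ctrl, get_image, get_calibration gives the robot as it stands.
- The arm moves only by the shell command python3 -m creep 'ROWS'. ROWS is JSON, a list of rows, each an object of numbers: "dx", "dy", "dz": the shift along the world's x, y, z normalised to -1 to 1, where 1 is 0.4 m; "rx", "ry", "rz": the turn, a rotation vector about the world's x, y, z normalised to -1 to 1, where 1 is 2 pi rad; "grip": the closure, from -1 (fully open) to 1 (shut). A call has exactly 5 rows; each row is the pose to reach, as a shift and turn from the pose commanded when the call began, turning the shorter way round; what a row does not reach only later rows make up. A row lasts 1/8 s, in which the tool goes at most 62.5 mm and 10.7 degrees, less where a joint would pass 70% of its speed; a pose out of reach is approached as far as the arm can. A call with a number of a shift or a turn outside -1 to 1 is refused whole. A call with a gripper value outside its range is refused whole. The fingers move at their own pace and stop on an object; the grip force is fixed at half the most. Time passes only in rows, so rows that repeat a pose let the fingers close, or fill a call up. It gives the time, the measured TCP pose, the force, the opening and the grip force at its end, in the units of the state.
- ctrl.read_state(): the state, without advancing time (a new reading comes with each control period).
- get_image(name): name is "side" or "top"; returns the picture (480x640x3 uint8, red, green, blue); there is no depth.
- get_calibration(name): a dict with "mtx" (3x3 intrinsics, pixels), "world_from_camera" (4x4, takes a point from camera to world coordinates). Camera axes: x right, y down, z forward; pixel columns grow to the right and rows downward; lengths in mm; the calibration is good to about 2 mm. A picture is of the moment at which its call begins. get_calibration takes no time and is no camera call.
- ctrl.finish_job(): hands the job in; it is judged then, once.
The state is a dict: "clock": time; "qpos": joint angles; "qd": joint speeds; "tau": joint torques, N m; "eef_pos": TCP position; "tool_rot": TCP orientation; "force": force on the tool from outside, world axes, zero at the start; "torque": the same for the moment, N m; "width": finger opening in mm; "gripper_force": force on a finger pad.
Only numpy, scipy, OpenCV 4.12 (cv2) and the standard library are available. Lean on these libraries where they do the work, as an engineer would, in place of code of your own. Each camera call takes 0.05 s, during which the arm holds its last target. There are 200 camera calls.

TASK

Get the green filter box ready for its leak check: first turn the gauge's knob until its pointer reads zero, then turn the quarter-turn fastener on the white access panel until its slot lines up with the red marks. Then press the panel fully home against its frame with the gripper's fingers on the black rubber pad, and finish while still holding it pressed there; do not let go. Leave knob and fastener as set, and everything else where it is.

Things in the scene. Friction and masses are not known exactly. Their poses are not given: they have to be found in the camera images.
- gauge: Gauge: grey case 190 x 140 x 70 mm high (x, y, z), fixed to the table, origin at the centre of its underside. On its top a white dial 124 mm across with a long red zero mark and thin black marks 0.45 rad apart, round the knob's axis.
- gauge_axis (a point): Point on the knob's turning axis at the top of its grip bar, 101 mm above the table. Fixed to the case: x points level from the knob to the red zero mark, z up. Black knob: skirt 54 mm across, its upper face 22 mm below this point; on it a grip bar 44 mm long, 12 wide, 22 high, which runs along the orange pointer.
- gauge_knob (a joint): Angle of the gauge's knob, rad: 0 when its orange pointer is at the red zero mark, growing clockwise seen from above. Starts clockwise of zero (0.5 to 1.4); about 0.05 N m of friction, stays where it is left. No stop or click at zero, it can be overshot (stops at -0.6 and 2.3).
- filter_box: Green filter box 260 x 260 x 100 mm high, fixed to the table, origin at the centre of its underside. Its top is the frame on which the white access panel (165 x 230 x 8 mm, centred 30 mm to its -x side) rests on a gasket, 8 mm above the frame.
- fastener_axis (a point): Point on the fastener's turning axis at the top of its wing, 144 mm above the table while the panel is up. Does not turn with it: x runs level along the two red marks on the panel, z up. Steel head 50 mm across, its upper face 22 mm below this point; on it a brass wing 42 mm long, 12 wide, 22 high with a black slot along its top.
- fastener (a joint): Angle of the fastener, rad: 0 when wing and slot lie along the red marks, growing clockwise from above. Starts at 0.75 to 1.5; 0.07 N m of friction, stays where left. No stop at 0 (stops at -0.45, 1.6). Unless the slot is aligned within about 0.12 rad, a crossbar under the panel keeps the panel from going down more than some 2 mm.
- panel (a joint): How far the panel is pressed down, m: 0 as it rests raised on its springy gasket, 0.008 fully home against the frame. It slides straight down, staying level; it starts to move at about 3 N, needs about 9 N to stay fully home and rises again when let go. Pad and fastener go down with it.
- pad: Black rubber press pad on the panel, 50 x 60 x 6 mm (x, y, z), origin at the centre of its underside; its top is 122 mm above the table while the panel is up. Its centre is 115 mm from the fastener's axis, to the -y side in the frame of fastener_axis. It is springy, giving 1 to 2 mm under 5 to 10 N. Push on it to press the panel.
- tin: brass tin, 44 mm diameter, 35 mm tall, standing on the rear deck of the filter box; a bystander, loose.
- bracelet: steel bracelet ring, 60 mm outside, 10 mm high, lying on the rear of the gauge case; a bystander, loose.
- hammer: chasing hammer about 200 mm long, lying on the black stone at the right; a bystander, loose.
- silver_strip: silver strip 150 x 14 x 4 mm, lying on the black stone; a bystander, loose.
- flask: steel vacuum flask, 70 mm diameter, 200 mm tall, standing at the right; a bystander, loose.
- mug: white mug, 76 mm diameter, 85 mm tall, standing at the back; a bystander, loose.
- screwdriver: small red-handled screwdriver, 150 mm long, lying at the back; a bystander, loose.
There are look-alikes about, which are no part of the job. What is shaped like the gauge but brown is not meant.

How it is judged:
By the outcome, as a careful person would: the job done as asked, in the order asked, and still so for the second after the job is handed in, while the arm keeps its last pose, push and grip.
It also fails if it takes over 64 s, if anything falls off the work surface, if the arm or the gripper's body presses on something with over 40 N, if the wrist force passes 120 N, or if a joint passes its speed limit or range.

## Working session

There is one attempt and no reset: what is moved stays moved. The work goes in short steps, Python scripts to look and compute and a shell command to move; the robot and the scene stay as the last step left them, time stands still between calls to the robot, and variables do not carry over. Pictures are saved under pics/ and viewed, at most 10 in all, crops included, and the job is handed in when it is done.

```bash
mkdir -p pics; ls; python3 - <<'E'
from cell import ctrl,get_image,get_calibration
import cv2,numpy as np
for n in("top","side"):
    im=get_image(n); cv2.imwrite(f"pics/{n}0.png",im[...,::-1])
    c=get_calibration(n); print(n,np.round(c["mtx"],1).tolist(),np.round(c["world_from_camera"],3).tolist())
s=ctrl.read_state(); print(s["eef_pos"],s["tool_rot"],s["clock"],s["width"])
E
```

```text
pics
top [[527.6, 0.0, 321.2], [0.0, 527.6, 241.0], [0.0, 0.0, 1.0]] [[-0.024, -0.996, 0.09, 389.601], [-1.0, 0.025, 0.002, -81.396], [-0.004, -0.089, -0.996, 1295.085], [0.0, 0.0, 0.0, 1.0]]
side [[470.9, 0.0, 319.4], [0.0, 470.9, 231.4], [0.0, 0.0, 1.0]] [[0.891, -0.292, 0.349, -7.962], [-0.455, -0.585, 0.672, -1006.526], [0.008, -0.757, -0.654, 1018.65], [0.0, 0.0, 0.0, 1.0]]
[243.14152765 602.19449384 230.49100628] [-3.13985105e+00  2.20421408e-05  2.75775450e+00] 0.1 85.12740394695376
```

View pics/top0.png

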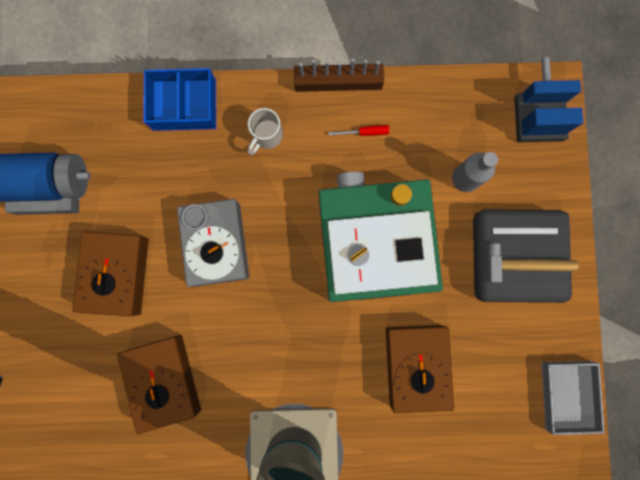

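View pics/side0.png

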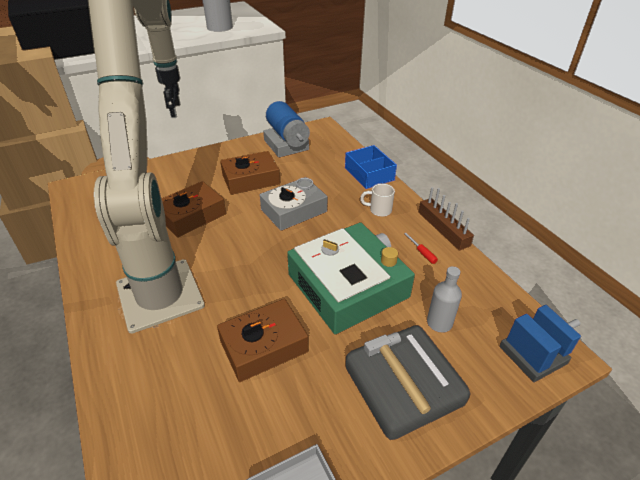

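The top view shows the grey gauge's dial at about (211,252), with the zero mark at (209,231) and the pointer toward (225,243). The fastener is at (358,254), its red marks at (356,233) and (361,275), and the pad at (409,249). Next I'll measure these by colour, with an enlarged crop.

```bash
cat > h.py <<'E'
from cell import ctrl,get_image,get_calibration
import cv2,numpy as np
def cast(n,uv,z):
    c=get_calibration(n);K=np.array(c["mtx"]);T=np.array(c["world_from_camera"])
    uv=np.atleast_2d(uv).astype(float)
    d=(T[:3,:3]@np.linalg.inv(K)@np.c_[uv,np.ones(len(uv))].T).T
    return (T[:3,3]+d*((z-T[2,3])/d[:,2])[:,None])[:,:2]
def proj(n,p):
    c=get_calibration(n);K=np.array(c["mtx"]);T=np.linalg.inv(np.array(c["world_from_camera"]))
    q=K@(T[:3,:3]@np.array(p,float)+T[:3,3]);return q[:2]/q[2]
def mask(im,f,box):
    x0,y0,x1,y1=box;i=im.astype(int)[y0:y1,x0:x1]
    h=cv2.cvtColor(im[y0:y1,x0:x1],cv2.COLOR_RGB2HSV).astype(int)
    v,u=np.nonzero(f(h[...,0],h[...,1],h[...,2]));return np.c_[u+x0,v+y0]
red=lambda h,s,v:((h<5)|(h>174))&(s>140)&(v>120)
orange=lambda h,s,v:(h>=6)&(h<22)&(s>170)&(v>150)
black=lambda h,s,v:v<60
white=lambda h,s,v:(s<50)&(v>190)
brass=lambda h,s,v:(h>12)&(h<32)&(s>90)
def axis(p):
    c=p.mean(0);w,V=np.linalg.eigh(np.cov((p-c).T));return c,V[:,1],np.sqrt(w)
E
python3 - <<'E'
from h import *
t=cv2.imread("pics/top0.png")[...,::-1].copy();s=cv2.imread("pics/side0.png")[...,::-1].copy()
B={"top":{"g":(180,222,245,282),"f":(330,225,386,285),"p":(388,230,432,268),"k":(195,238,230,268)},
   "side":{"g":(264,180,318,216),"f":(305,226,355,266),"p":(335,258,372,290),"k":(274,184,305,204)}}
for n,im in(("top",t),("side",s)):
    b=B[n]
    for nm,f,k,z in(("gred",red,"g",71),("gorange",orange,"g",90),("gblackk",black,"k",79),("fred",red,"f",116),("fbrass",brass,"f",144),("fblack",black,"f",144),("pad",black,"p",122)):
        uv=mask(im,f,b[k])
        if len(uv)<3: print(n,nm,len(uv));continue
        p=cast(n,uv,z);c,a,w=axis(p);print(n,nm,len(uv),np.round(uv.mean(0),1),np.round(c,1),"ang",round(np.degrees(np.arctan2(a[1],a[0])),1),np.round(w,1))
    m=np.uint8(white(*[x.astype(int) for x in cv2.split(cv2.cvtColor(im,cv2.COLOR_RGB2HSV))]))
    x0,y0,x1,y1=b["g"];q=m[y0:y1,x0:x1];cs=max(cv2.findContours(q,0,1)[0],key=cv2.contourArea)
    h=cv2.convexHull(cs).reshape(-1,2)+[x0,y0];e=cv2.fitEllipse(cast(n,h,72).astype(np.float32));print(n,"dial",e)
def crop(im,b,sz):x0,y0,x1,y1=b;return cv2.resize(im[y0:y1,x0:x1],sz,interpolation=cv2.INTER_CUBIC)
o=np.vstack([np.hstack([crop(t,(176,222,246,282),(400,300)),crop(t,(325,225,395,285),(400,300))]),np.hstack([crop(s,(261,175,321,220),(400,300)),crop(s,(300,225,360,270),(400,300))])])
cv2.imwrite("pics/crop0.png",o[...,::-1])
E
```

```text
top gred 11 [208.5 230.3] [531.2 183.3] ang -177.1 [1.2 4. ]
top gorange 24 [215.5 248.1] [487.6 163.2] ang 130.8 [ 3.9 53.9]
top gblackk 290 [210.7 252.7] [477.9 176.9] ang 50.9 [11.8 13.3]
top fred 6 [357.3 249.5] [ 474.6 -159.7] ang -175.9 [ 0.2 45.4]
top fbrass 104 [358.1 253.7] [ 463.1 -159.3] ang 123.7 [ 3.6 11.5]
top fblack 0
top pad 491 [408.8 249.2] [ 471.9 -274. ] ang 93.4 [12.9 15.8]
top dial ((479.1407165527344, 176.4186248779297), (120.67508697509766, 121.14519500732422), 23.986509323120117)
side gred 2
side gorange 5 [291.2 193.6] [491.  161.1] ang 83.5 [ 3. 24.]
side gblackk 118 [285.9 194.8] [478.3 176.5] ang 81.9 [11.4 17. ]
side fred 10 [329.5 249. ] [ 465.3 -158.9] ang -175.7 [ 0.7 51.4]
side fbrass 469 [321.6 234.1] [ 459.1 -120.2] ang 117.0 [28.3 30.8]
side fblack 3 [353. 265.] [ 476.2 -267.3] ang 153.4 [nan 2.6]
side pad 277 [352.7 273.8] [ 471.1 -276.8] ang 98.1 [13.5 16.6]
side dial ((480.1028747558594, 177.20863342285156), (120.48331451416016, 122.73201751708984), 158.48138427734375)h.py:21: RuntimeWarning: invalid value encountered in sqrt
  c=p.mean(0);w,V=np.linalg.eigh(np.cov((p-c).T));return c,V[:,1],np.sqrt(w)
```

View pics/crop0.png

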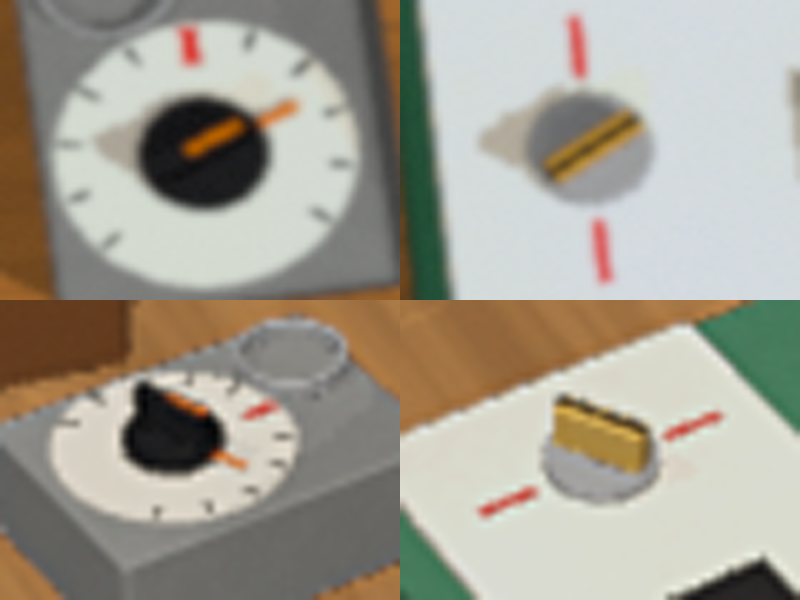

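The crop shows the pointer about 69° clockwise of the red zero mark, and the wing about 60° clockwise of the red marks. I'll start moving toward the gauge and refine the angles as I go.

```bash
python3 -m creep '[{"dx":0.08,"dy":-0.13,"rz":-0.02},{"dx":0.15,"dy":-0.26,"rz":-0.04},{"dx":0.23,"dy":-0.4,"rz":-0.06},{"dx":0.3,"dy":-0.53,"rz":-0.06},{"dx":0.3,"dy":-0.53,"rz":-0.06}]'
python3 - <<'E'
from h import *
t=cv2.imread("pics/top0.png")[...,::-1].copy()
ax=np.array([479.6,176.8])
o=mask(t,orange,(180,222,245,282))
p=cast("top",o,101);d=np.hypot(*(p-ax).T)
near=p[d<26];c,a,w=axis(near);print("bar",len(near),c,np.degrees(np.arctan2(*a[::-1])),w)
p=cast("top",o,73);d=np.hypot(*(p-ax).T);far=p[(d>27)&(d<48)];v=far.mean(0)-ax;print("ptr",len(far),far.mean(0),np.degrees(np.arctan2(v[1],v[0])))
b=mask(t,brass,(335,238,382,270));print(b.mean(0),len(b));
# centre of skirt disc
print(proj("top",[*ax,79]),proj("top",[463.3,-159.3,122]))
E
```

```text
bar 14 [484.86883654 167.21939822] 117.98748351435964 [1.06572917 5.8645426 ]
ptr 3 [497.92541013 145.4940196 ] -59.65680810608037
[358.14423077 253.73076923] 104
[210.71424958 252.01030226] [357.47160817 254.29260116]$[0]: bad value
```

```bash
python3 -m creep '[{"dx":0.08,"dy":-0.13,"dz":0,"rx":0,"ry":0,"rz":-0.02,"grip":-1},{"dx":0.15,"dy":-0.26,"dz":0,"rx":0,"ry":0,"rz":-0.04,"grip":-1},{"dx":0.23,"dy":-0.4,"dz":0,"rx":0,"ry":0,"rz":-0.06,"grip":-1},{"dx":0.3,"dy":-0.53,"dz":0,"rx":0,"ry":0,"rz":-0.06,"grip":-1},{"dx":0.3,"dy":-0.53,"dz":0,"rx":0,"ry":0,"rz":-0.06,"grip":-1}]'
```

```text
clock: 0.72
eef_pos: [366.5, 385.0, 231.4]
tool_rot: [-3.14, 0.003, 2.371]
force: [0.5, 1.0, 1.6]
width: 85.4
gripper_force: 0.0
```

```bash
python3 -m creep '[{"dx":0.07,"dy":-0.13,"dz":0,"rx":0,"ry":0,"rz":-0.015,"grip":-1},{"dx":0.14,"dy":-0.26,"dz":0,"rx":0,"ry":0,"rz":-0.03,"grip":-1},{"dx":0.21,"dy":-0.39,"dz":0,"rx":0,"ry":0,"rz":-0.047,"grip":-1},{"dx":0.283,"dy":-0.52,"dz":-0.05,"rx":0,"ry":0,"rz":-0.047,"grip":-1},{"dx":0.283,"dy":-0.52,"dz":-0.128,"rx":0,"ry":0,"rz":-0.047,"grip":-1}]'; python3 -c "
from cell import ctrl
s=ctrl.read_state();print(s['eef_pos'],s['tool_rot'],s['qpos'])"
```

```text
clock: 1.35
eef_pos: [479.9, 178.7, 180.4]
tool_rot: [3.138, 0.003, 2.078]
force: [-0.9, 1.9, -0.5]
width: 85.6
gripper_force: 0.0
[479.93426148 178.65435572 180.39922625] [3.13820217e+00 2.84744193e-03 2.07772642e+00] [-0.56824909  0.51117066  0.2254894   1.96111163 -0.17029559  0.68353373
  0.26828682]
```

```bash
python3 -m creep '[{"dx":0,"dy":0,"dz":-0.08,"rx":0,"ry":0,"rz":0,"grip":-1},{"dx":0,"dy":0,"dz":-0.16,"rx":0,"ry":0,"rz":0,"grip":-1},{"dx":0,"dy":0,"dz":-0.24,"rx":0,"ry":0,"rz":0,"grip":-1},{"dx":0,"dy":0,"dz":-0.24,"rx":0,"ry":0,"rz":0,"grip":-1},{"dx":0,"dy":0,"dz":-0.24,"rx":0,"ry":0,"rz":0,"grip":-1}]'
```

```text
clock: 1.98
eef_pos: [477.0, 183.4, 84.7]
tool_rot: [3.141, -0.0, 2.086]
force: [1.1, 0.6, 0.3]
width: 85.5
gripper_force: 0.0
```

```bash
python3 -m creep '[{"dx":0.0075,"dy":-0.015,"dz":0,"rx":0,"ry":0,"rz":0,"grip":-1},{"dx":0.0075,"dy":-0.015,"dz":0,"rx":0,"ry":0,"rz":0,"grip":-1},{"dx":0.0075,"dy":-0.015,"dz":0,"rx":0,"ry":0,"rz":0,"grip":-1},{"dx":0.0075,"dy":-0.015,"dz":0,"rx":0,"ry":0,"rz":0,"grip":-1},{"dx":0.0075,"dy":-0.015,"dz":0,"rx":0,"ry":0,"rz":0,"grip":-1}]'
python3 - <<'E'
from h import *
def crop(im,b,sz):x0,y0,x1,y1=b;return cv2.resize(im[y0:y1,x0:x1],sz,interpolation=cv2.INTER_CUBIC)
t=get_image("top");s=get_image("side")
cv2.imwrite("pics/grip1.png",np.hstack([crop(t,(171,212,251,292),(400,400)),crop(s,(251,155,331,235),(400,400))])[...,::-1])
print(ctrl.read_state()["eef_pos"],ctrl.read_state()["tool_rot"])
E
```

```text
clock: 2.6
eef_pos: [479.5, 176.9, 84.2]
tool_rot: [3.142, -0.0, 2.086]
force: [-0.7, 0.1, 0.5]
width: 85.2
gripper_force: 0.0
[479.48242852 176.80347601  84.068636  ] [-3.14148261e+00 -1.07881962e-04  2.08561321e+00]
```

View pics/grip1.png

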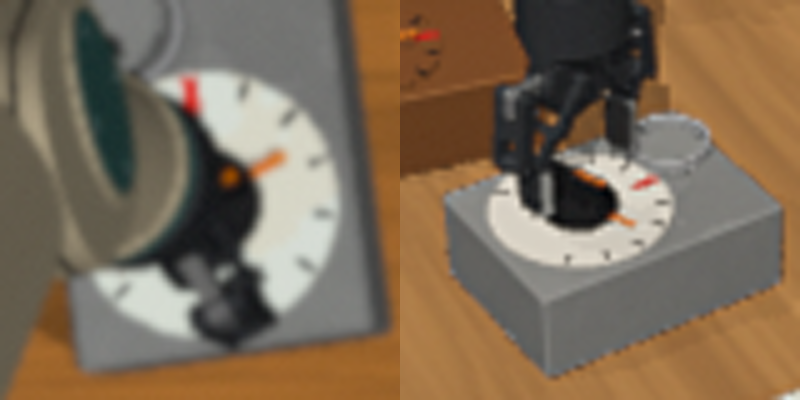

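The fingers straddle the grip bar, and both pointer and zero mark stay visible in both views. Closing.

```bash
for i in 1 2; do :; done; python3 -m creep '[{"dx":0,"dy":0,"dz":0,"rx":0,"ry":0,"rz":0,"grip":1},{"dx":0,"dy":0,"dz":0,"rx":0,"ry":0,"rz":0,"grip":1},{"dx":0,"dy":0,"dz":0,"rx":0,"ry":0,"rz":0,"grip":1},{"dx":0,"dy":0,"dz":0,"rx":0,"ry":0,"rz":0,"grip":1},{"dx":0,"dy":0,"dz":0,"rx":0,"ry":0,"rz":0,"grip":1}]'; python3 -c "
from cell import ctrl
s=ctrl.read_state();print(s['eef_pos'],s['tool_rot'],s['force'],s['torque'])"
```

```text
clock: 3.32
eef_pos: [479.7, 176.8, 84.3]
tool_rot: [3.141, -0.0, 2.086]
force: [0.4, 0.7, 3.2]
width: 10.7
gripper_force: 60.2
[479.73892923 176.82915468  84.30608362] [ 3.14115388e+00 -2.23894577e-05  2.08559794e+00] [0.3564334  0.6750539  3.21059129] [0.02222115 0.02830087 0.04231293]
```

```bash
python3 -m creep '[{"dx":0,"dy":0,"dz":0,"rx":0,"ry":0,"rz":0.02,"grip":1},{"dx":0,"dy":0,"dz":0,"rx":0,"ry":0,"rz":0.045,"grip":1},{"dx":0,"dy":0,"dz":0,"rx":0,"ry":0,"rz":0.07,"grip":1},{"dx":0,"dy":0,"dz":0,"rx":0,"ry":0,"rz":0.095,"grip":1},{"dx":0,"dy":0,"dz":0,"rx":0,"ry":0,"rz":0.12,"grip":1}]' && python3 -m creep '[{"dx":0,"dy":0,"dz":0,"rx":0,"ry":0,"rz":0.02,"grip":1},{"dx":0,"dy":0,"dz":0,"rx":0,"ry":0,"rz":0.04,"grip":1},{"dx":0,"dy":0,"dz":0,"rx":0,"ry":0,"rz":0.06,"grip":1},{"dx":0,"dy":0,"dz":0,"rx":0,"ry":0,"rz":0.068,"grip":1},{"dx":0,"dy":0,"dz":0,"rx":0,"ry":0,"rz":0.068,"grip":1}]'
python3 - <<'E'
from h import *
def crop(im,b,sz):x0,y0,x1,y1=b;return cv2.resize(im[y0:y1,x0:x1],sz,interpolation=cv2.INTER_CUBIC)
t=get_image("top");s=get_image("side")
cv2.imwrite("pics/grip2.png",np.hstack([crop(t,(171,212,251,292),(400,400)),crop(s,(261,165,321,225),(400,400))])[...,::-1])
ax=np.array([479.6,176.8])
for n,im,b in(("top",t,(180,222,245,282)),("side",s,(264,180,318,216))):
  for nm,f,z in(("red",red,71),("or",orange,73)):
    u=mask(im,f,b)
    if len(u): p=cast(n,u,z);v=p-ax;d=np.hypot(*v.T);v=v[(d>27)];print(n,nm,len(v),v.mean(0),np.degrees(np.arctan2(*v.mean(0)[::-1])))
E
```

```text
clock: 3.95
eef_pos: [480.3, 177.5, 84.3]
tool_rot: [3.14, 0.001, 2.845]
force: [0.4, 1.6, 0.2]
width: 10.3
gripper_force: 59.9
clock: 4.58
eef_pos: [480.4, 178.0, 84.3]
tool_rot: [3.14, 0.002, -3.017]
force: [1.7, 4.1, 0.4]
width: 10.5
gripper_force: 60.0
top red 12 [51.08084728  6.59579582] 7.35758549354119
top or 3 [ 66.41397886 -76.84480546] -49.16441872336511
side red 2 [53.15280304  9.05169923] 9.66451667567585
side or 1 [44.38346596 10.32613401] 13.097278815279356
```

View pics/grip2.png

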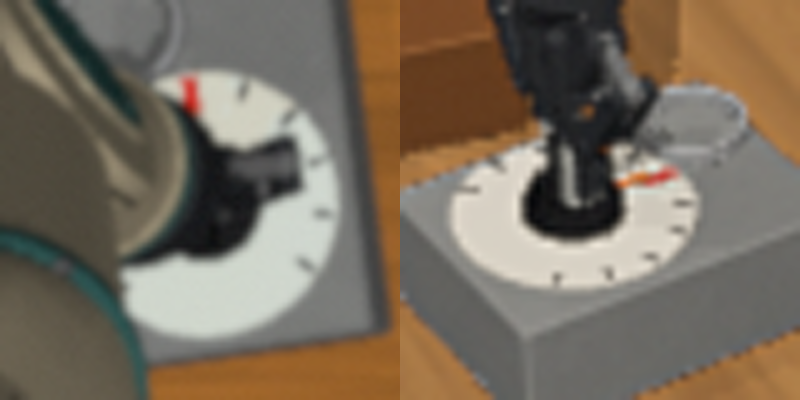

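The pointer lies on the red mark in the side view. Opening, then lifting.

```bash
python3 -m creep '[{"dx":0,"dy":0,"dz":0,"rx":0,"ry":0,"rz":0,"grip":-1},{"dx":0,"dy":0,"dz":0,"rx":0,"ry":0,"rz":0,"grip":-1},{"dx":0,"dy":0,"dz":0,"rx":0,"ry":0,"rz":0,"grip":-1},{"dx":0,"dy":0,"dz":0,"rx":0,"ry":0,"rz":0,"grip":-1},{"dx":0,"dy":0,"dz":0,"rx":0,"ry":0,"rz":0,"grip":-1}]' && python3 -m creep '[{"dx":0,"dy":0,"dz":0.1,"rx":0,"ry":0,"rz":0,"grip":-1},{"dx":0,"dy":0,"dz":0.22,"rx":0,"ry":0,"rz":0,"grip":-1},{"dx":0,"dy":0,"dz":0.36,"rx":0,"ry":0,"rz":0,"grip":-1},{"dx":0,"dy":-0.13,"dz":0.36,"rx":0,"ry":0,"rz":-0.025,"grip":-1},{"dx":0,"dy":-0.27,"dz":0.36,"rx":0,"ry":0,"rz":-0.05,"grip":-1}]'
python3 - <<'E'
from h import *
def crop(im,b,sz):x0,y0,x1,y1=b;return cv2.resize(im[y0:y1,x0:x1],sz,interpolation=cv2.INTER_CUBIC)
t=get_image("top");s=get_image("side")
cv2.imwrite("pics/chk1.png",np.hstack([crop(t,(181,222,241,282),(400,400)),crop(s,(261,165,321,225),(400,400))])[...,::-1])
ax=np.array([479.6,176.8])
for n,im,b in(("top",t,(180,222,245,282)),("side",s,(264,180,318,216))):
  for nm,f,z in(("red",red,71),("or",orange,73),("orbar",orange,101)):
    u=mask(im,f,b)
    if len(u): p=cast(n,u,z);v=p-ax;d=np.hypot(*v.T);v=v[d<26] if nm=="orbar" else v[(d>27)&(d<65)];print(n,nm,len(v),v.mean(0),np.degrees(np.arctan2(*v.mean(0)[::-1])),)
    if nm=="orbar" and len(v)>3:print(axis(v))
E
```

```text
clock: 5.3
eef_pos: [479.5, 176.6, 84.1]
tool_rot: [-3.141, -0.0, -3.017]
force: [0.4, 0.1, -0.7]
width: 85.4
gripper_force: 0.0
clock: 5.92
eef_pos: [479.9, 68.2, 229.1]
tool_rot: [3.141, 0.002, 2.95]
force: [0.9, -1.0, 1.3]
width: 85.8
gripper_force: 0.0
top or 0 [nan nan] nan
top orbar 0 [nan nan] nan
side red 2 [53.15280304  9.05169923] 9.66451667567585
side or 4 [30.11130705 30.44516572] 45.31587868931399
side orbar 3 [10.16686035  1.01406255] 5.695954409951493<stdin>:9: RuntimeWarning: Mean of empty slice.
  ret = um.true_divide(
```

View pics/chk1.png

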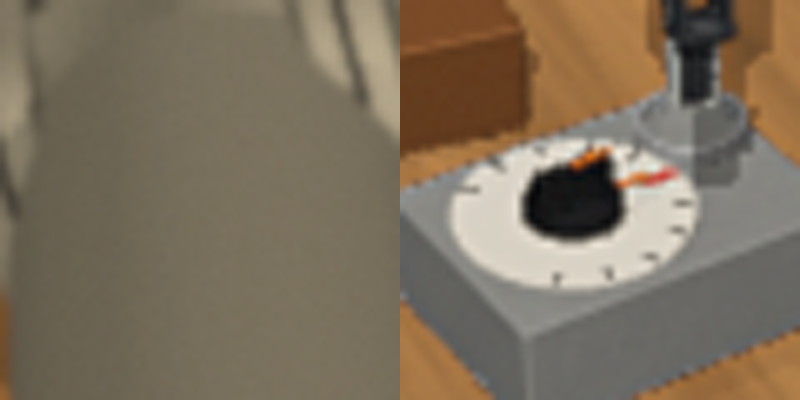

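```bash
python3 -m creep '[{"dx":0,"dy":-0.14,"dz":0,"rx":0,"ry":0,"rz":-0.028,"grip":-1},{"dx":-0.02,"dy":-0.28,"dz":0,"rx":0,"ry":0,"rz":-0.056,"grip":-1},{"dx":-0.03,"dy":-0.43,"dz":0,"rx":0,"ry":0,"rz":-0.084,"grip":-1},{"dx":-0.041,"dy":-0.57,"dz":0,"rx":0,"ry":0,"rz":-0.11,"grip":-1},{"dx":-0.041,"dy":-0.57,"dz":0,"rx":0,"ry":0,"rz":-0.127,"grip":-1}]'
python3 - <<'E'
from h import *
t=get_image("top");cv2.imwrite("pics/t3.png",t[...,::-1])
ax=np.array([479.6,176.8]);b=(180,222,245,282)
for nm,f,z in(("red",red,71),("or",orange,73),("orbar",orange,101)):
    u=mask(t,f,b);p=cast("top",u,z);v=p-ax;d=np.hypot(*v.T);v=v[d<26] if nm=="orbar" else v[(d>27)&(d<65)];print(nm,len(v),v.mean(0),np.degrees(np.arctan2(*v.mean(0)[::-1])))
    if nm=="orbar":c,a,w=axis(v);print(np.degrees(np.arctan2(*a[::-1])),w)
# fastener angles from first picture
t=cv2.imread("pics/top0.png")[...,::-1].copy()
f=lambda h,s,v:((h<9)|(h>172))&(s>70)&(v>120)
r=cast("top",mask(t,f,(345,226,372,285)),116);hi=r[r[:,0]>485].mean(0);lo=r[r[:,0]<445].mean(0);print(hi,lo,(hi+lo)/2,np.degrees(np.arctan2(*(hi-lo)[::-1])))
E
```

```text
clock: 6.65
eef_pos: [462.1, -164.4, 228.2]
tool_rot: [-3.14, 0.002, 2.143]
force: [-0.0, 1.3, 0.1]
width: 85.3
gripper_force: 0.0
red 10 [52.25550489  6.58975913] 7.187430577899274
or 8 [36.76086906  5.06993588] 7.852504462832938
orbar 19 [12.31999984  0.70679413] 3.2834399886513252
-177.32207768660786 [1.47920824 7.40531478]
[ 508.28857274 -157.10751419] [ 418.04392224 -163.70292087] [ 463.16624749 -160.40521753] 4.179952134720394
```

The knob reads zero: pointer at 7.9°, mark at 7.2°. Descending on the fastener.

```bash
python3 -m creep '[{"dx":0,"dy":0,"dz":-0.08,"rx":0,"ry":0,"rz":0,"grip":-1},{"dx":0,"dy":0,"dz":-0.17,"rx":0,"ry":0,"rz":0,"grip":-1},{"dx":0,"dy":0,"dz":-0.25,"rx":0,"ry":0,"rz":0,"grip":-1},{"dx":0,"dy":0,"dz":-0.25,"rx":0,"ry":0,"rz":0,"grip":-1},{"dx":0,"dy":0,"dz":-0.25,"rx":0,"ry":0,"rz":0,"grip":-1}]' &&  python3 -m creep '[{"dx":0,"dy":0,"dz":0,"rx":0,"ry":0,"rz":0,"grip":1},{"dx":0,"dy":0,"dz":0,"rx":0,"ry":0,"rz":0,"grip":1},{"dx":0,"dy":0,"dz":0,"rx":0,"ry":0,"rz":0,"grip":1},{"dx":0,"dy":0,"dz":0,"rx":0,"ry":0,"rz":0,"grip":1},{"dx":0,"dy":0,"dz":0,"rx":0,"ry":0,"rz":0,"grip":1}]'
```

```text
clock: 7.32
eef_pos: [463.9, -158.9, 128.9]
tool_rot: [3.141, 0.001, 2.156]
force: [0.6, -1.2, 0.5]
width: 85.3
gripper_force: 0.0
clock: 7.95
eef_pos: [463.4, -159.2, 128.4]
tool_rot: [3.141, 0.0, 2.155]
force: [0.8, 0.5, 3.2]
width: 10.4
gripper_force: 61.7
```

```bash
python3 -m creep '[{"dx":0,"dy":0,"dz":0,"rx":0,"ry":0,"rz":0.02,"grip":1},{"dx":0,"dy":0,"dz":0,"rx":0,"ry":0,"rz":0.045,"grip":1},{"dx":0,"dy":0,"dz":0,"rx":0,"ry":0,"rz":0.07,"grip":1},{"dx":0,"dy":0,"dz":0,"rx":0,"ry":0,"rz":0.095,"grip":1},{"dx":0,"dy":0,"dz":0,"rx":0,"ry":0,"rz":0.12,"grip":1}]' && python3 -m creep '[{"dx":0,"dy":0,"dz":0,"rx":0,"ry":0,"rz":0.02,"grip":1},{"dx":0,"dy":0,"dz":0,"rx":0,"ry":0,"rz":0.04,"grip":1},{"dx":0,"dy":0,"dz":0,"rx":0,"ry":0,"rz":0.0485,"grip":1},{"dx":0,"dy":0,"dz":0,"rx":0,"ry":0,"rz":0.0485,"grip":1},{"dx":0,"dy":0,"dz":0,"rx":0,"ry":0,"rz":0.0485,"grip":1}]' && python3 -m creep '[{"dx":0,"dy":0,"dz":0,"rx":0,"ry":0,"rz":0,"grip":-1},{"dx":0,"dy":0,"dz":0,"rx":0,"ry":0,"rz":0,"grip":-1},{"dx":0,"dy":0,"dz":0,"rx":0,"ry":0,"rz":0,"grip":-1},{"dx":0,"dy":0,"dz":0,"rx":0,"ry":0,"rz":0,"grip":-1},{"dx":0,"dy":0,"dz":0,"rx":0,"ry":0,"rz":0,"grip":-1}]'
```

```text
clock: 8.57
eef_pos: [463.6, -159.0, 128.4]
tool_rot: [3.141, 0.001, 2.914]
force: [1.4, 0.4, 2.9]
width: 10.8
gripper_force: 61.6
clock: 9.2
eef_pos: [463.6, -158.9, 128.3]
tool_rot: [3.141, 0.001, -3.07]
force: [1.1, 3.2, 2.8]
width: 10.3
gripper_force: 61.8
clock: 9.82
eef_pos: [463.1, -159.4, 128.1]
tool_rot: [-3.142, -0.0, -3.07]
force: [-0.6, 0.1, 0.4]
width: 85.3
gripper_force: 0.0
```

```bash
python3 -m creep '[{"dx":0,"dy":0,"dz":0.08,"rx":0,"ry":0,"rz":0,"grip":-1},{"dx":0,"dy":0,"dz":0.18,"rx":0,"ry":0,"rz":0,"grip":-1},{"dx":0,"dy":-0.1,"dz":0.22,"rx":0,"ry":0,"rz":0,"grip":1},{"dx":0.01,"dy":-0.2,"dz":0.22,"rx":0,"ry":0,"rz":0,"grip":1},{"dx":0.021,"dy":-0.287,"dz":0.22,"rx":0,"ry":0,"rz":0,"grip":1}]'
python3 - <<'E'
from h import *
def crop(im,b,sz):x0,y0,x1,y1=b;return cv2.resize(im[y0:y1,x0:x1],sz,interpolation=cv2.INTER_CUBIC)
t=get_image("top");s=get_image("side")
cv2.imwrite("pics/f4.png",np.hstack([crop(t,(325,215,395,285),(400,400)),crop(s,(300,220,360,280),(400,400))])[...,::-1])
f=lambda h,s,v:((h<9)|(h>172))&(s>70)&(v>120)
for n,im,b in(("top",t,(345,226,372,285)),("side",s,(308,226,352,266))):
    r=cast(n,mask(im,f,b),116);hi=r[r[:,0]>485].mean(0);lo=r[r[:,0]<445].mean(0);print(n,(hi+lo)/2,np.degrees(np.arctan2(*(hi-lo)[::-1])))
    u=mask(im,brass,b);p=cast(n,u,144);d=np.hypot(*(p-[463.2,-159.5]).T);p=p[d<26];c,a,w=axis(p);print(len(p),c,np.degrees(np.arctan2(*a[::-1])),w)
E
```

```text
clock: 10.45
eef_pos: [471.5, -275.8, 216.6]
tool_rot: [-3.141, 0.001, -3.071]
force: [0.9, -0.2, -0.2]
width: 32.1
gripper_force: 0.0
top [ 463.65468761 -160.52081107] 4.108058157497409
106 [ 463.5855077  -159.33234783] -175.41288701211292 [ 3.67614068 11.35504929]
side [ 465.51851124 -159.23387307] 3.950934788136073
87 [ 460.82337921 -169.46688612] -170.6610428161643 [ 7.22581222 11.26787921]
```

View pics/f4.png

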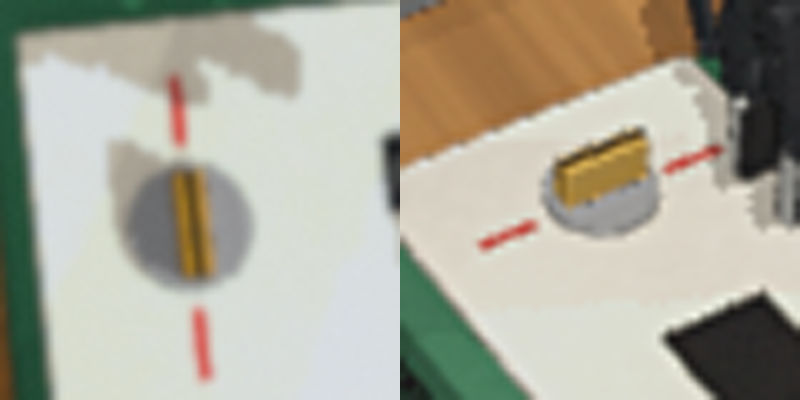

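The slot lies along the red marks in both views: wing at 4.6°, marks at 4.1°. Now pressing on the pad.

```bash
python3 -m creep '[{"dx":0,"dy":0,"dz":-0.08,"rx":0,"ry":0,"rz":0,"grip":1},{"dx":0,"dy":0,"dz":-0.16,"rx":0,"ry":0,"rz":0,"grip":1},{"dx":0,"dy":0,"dz":-0.21,"rx":0,"ry":0,"rz":0,"grip":1},{"dx":0,"dy":0,"dz":-0.215,"rx":0,"ry":0,"rz":0,"grip":1},{"dx":0,"dy":0,"dz":-0.215,"rx":0,"ry":0,"rz":0,"grip":1}]' && python3 -m creep '[{"dx":0,"dy":0,"dz":-0.01,"rx":0,"ry":0,"rz":0,"grip":1},{"dx":0,"dy":0,"dz":-0.02,"rx":0,"ry":0,"rz":0,"grip":1},{"dx":0,"dy":0,"dz":-0.03,"rx":0,"ry":0,"rz":0,"grip":1},{"dx":0,"dy":0,"dz":-0.03,"rx":0,"ry":0,"rz":0,"grip":1},{"dx":0,"dy":0,"dz":-0.03,"rx":0,"ry":0,"rz":0,"grip":1}]'
```

```text
clock: 11.18
eef_pos: [472.0, -273.7, 130.6]
tool_rot: [-3.142, 0.001, -3.069]
force: [0.1, -0.4, 0.9]
width: 0.0
gripper_force: 0.0
clock: 11.8
eef_pos: [471.9, -274.3, 118.6]
tool_rot: [-3.141, 0.001, -3.07]
force: [-0.7, 0.4, 4.5]
width: 0.1
gripper_force: 2.6
```

```bash
python3 -m creep '[{"dx":0,"dy":0,"dz":-0.005,"rx":0,"ry":0,"rz":0,"grip":1},{"dx":0,"dy":0,"dz":-0.01,"rx":0,"ry":0,"rz":0,"grip":1},{"dx":0,"dy":0,"dz":-0.015,"rx":0,"ry":0,"rz":0,"grip":1},{"dx":0,"dy":0,"dz":-0.015,"rx":0,"ry":0,"rz":0,"grip":1},{"dx":0,"dy":0,"dz":-0.015,"rx":0,"ry":0,"rz":0,"grip":1}]'
```

```text
clock: 12.42
eef_pos: [471.9, -274.3, 113.0]
tool_rot: [-3.141, 0.001, -3.07]
force: [-1.3, 0.9, 9.6]
width: 0.3
gripper_force: 4.5
```

```bash
python3 -m creep '[{"dx":0,"dy":0,"dz":-0.003,"rx":0,"ry":0,"rz":0,"grip":1},{"dx":0,"dy":0,"dz":-0.005,"rx":0,"ry":0,"rz":0,"grip":1},{"dx":0,"dy":0,"dz":-0.005,"rx":0,"ry":0,"rz":0,"grip":1},{"dx":0,"dy":0,"dz":-0.005,"rx":0,"ry":0,"rz":0,"grip":1},{"dx":0,"dy":0,"dz":-0.005,"rx":0,"ry":0,"rz":0,"grip":1}]'
```

```text
clock: 13.05
eef_pos: [472.0, -274.3, 112.0]
tool_rot: [-3.14, 0.001, -3.07]
force: [-4.1, 1.2, 17.5]
width: 0.0
gripper_force: 8.6
```

The force rises steeply (17.5 N against the 9 N needed), so the panel should be on its frame. One check before handing in.

```bash
python3 - <<'E'
from h import *
t=get_image("top");s=get_image("side");cv2.imwrite("pics/end.png",np.hstack([t[:,:400],s[:, 200:600]])[::1,:, ::-1])
f=lambda h,s,v:((h<9)|(h>172))&(s>70)&(v>120)
for n,im,b in(("top",t,(345,226,372,285)),("side",s,(308,226,352,270))):
  for z in (116,108):
    r=cast(n,mask(im,f,b),z);hi=r[r[:,0]>485].mean(0);lo=r[r[:,0]<445].mean(0);print(n,z,(hi+lo)/2)
print(ctrl.read_state()["force"])
E
```

```text
top 116 [ 462.84076255 -159.9632172 ]
top 108 [ 463.3376902  -160.49628796]
side 116 [ 454.31190952 -166.58109475]
side 108 [ 458.40894666 -159.13683625]
[-2.35734774  2.0735445  16.72773241]
```

View pics/end.png

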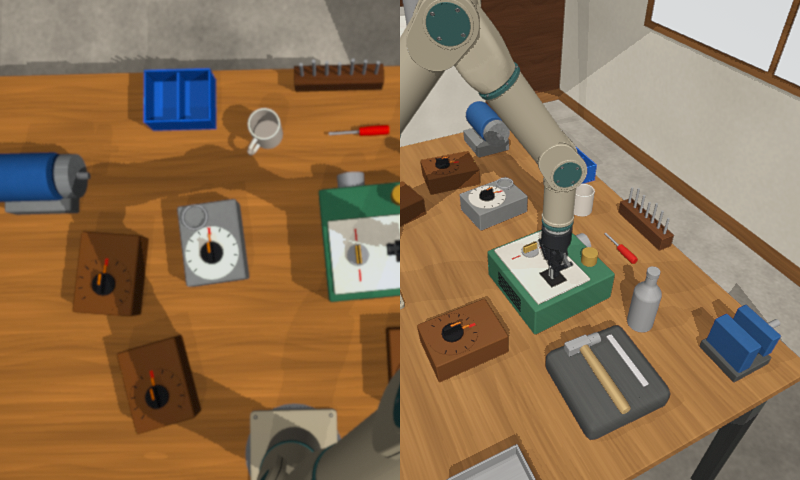

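The final picture shows the gauge pointer on zero at (210,238), the slot along the red marks at (358,254), and the fingers on the pad. In y the side view puts the marks 8 mm lower, and the tin, bracelet and other things are where they were.

```bash
python3 -c "
from cell import ctrl
print(ctrl.finish_job())"
```

```text
the job is handed in; nothing more can be done
None
```

The job is handed in: gauge pointer at zero and fastener slot on the red marks (each within about 1° by camera), and the panel held pressed at about 17 N, apparently fully home, with no bystander seen to have moved.

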